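# Flip the packing-station sign to its parcel face and lock it

## Task

This batch is packed, so change the station sign on the bench: lift the saddle that locks the panel, spin the panel half a turn on its axle so that the parcel face looks out at the front of the stand and stands upright, and push the saddle fully home over the panel's edge again. Let go of everything and leave the other things on the bench where they are.

Things in the scene. Friction and masses are not known exactly. Their poses are not given: they have to be found in the camera images.
- axle_mid (a point): Middle of the sign's level axle on the fixed stand, 125 mm above the bench. z up, y along the axle, -x out of the stand's front, on the robot's side (yaw within 20 degrees). Dark steel foot 110 x 262 x 10 mm; steel posts 20 x 14 mm at y = -117 and +117 mm, the -y one ends 20 mm above the axle, the +y one 124 mm above it. The panel hangs between them, open from above, front and back.
- bracket (a point): Top of the guide bush in the steel bracket on the +y post, 85 mm to +y of axle_mid and 128 mm above it; fixed. The bracket is 26 mm in x, reaches from the post over the panel's corner to y = +68 mm, and its underside is 106 mm above the axle. The saddle's rod slides through it.
- sign (a joint): Panel angle about the axle, rad. 0: upright, ring face in front (start). Positive: top edge goes back, away from the front. +3.14 or -3.14: upright, parcel face in front; stops at +-3.4. Panel 14 mm thick, 200 mm along the axle, 70 mm above and below it. Balanced, stays at any angle; the pivot rubs with 0.07 N m. Saddle home: under 2 degrees of play; saddle up by over 19 mm: free.
- ring_face (a point): Centre of the panel's face with a raised ring, 86 mm across, and a bar inside it: the face in front at the start. Its -x points out of this face.
- parcel_face (a point): Centre of the panel's other face, with a raised parcel: a square outline with crossed ribbon and a bow. At the start it is at the back and upside down; half a turn puts it in front, right way up. Its +x points out of this face.
- saddle (a joint): Lift of the locking saddle, m: 0 fully down (home, start), 0.026 fully up. It slides straight up and down, rubs with 2.5 N and stays where it is left.
- saddle_fork (a point): Middle between the prong tips of the saddle, a steel fork 24 mm wide in y that straddles the panel's upper edge with about 2 mm play each side; it moves with the saddle. Home: the tips are 18 mm below the edge. The tips are flared and gather in an edge up to about 5 mm out of line; further out, the fork lands on the edge and stops.
- saddle_knob (a point): Centre of the black round knob on the saddle's rod, 25 mm across, 24 mm high, 85 mm to +y of axle_mid and 150 mm above it when home; it moves with the saddle. The rod under it is 10 mm thick; the guide bush ends 22 mm below the knob's centre when home. z up.
- parcel_near: Closed kraft gift box 234 x 145 x 62 mm with a window lid, beside the stand at its left (+y) and a little in front; origin under its centre. Leave it.
- parcel_back: The same kind of box, 234 x 144 x 62 mm, behind the stand. Leave it.
- spool: Spool of ribbon 72 mm across, 32 mm high, lying flat near the stand's right (-y) end; origin on the bench 34 mm off the spool's centre. Leave it.
- pen: Marker pen 135 x 17 mm lying in front of the stand, to the right; origin under its middle. Leave it.
- shears: Scissors, 199 x 87 x 9 mm, lying in front of the stand; origin under their middle. Leave them.

How it is judged:
On the way, in this order (a step that is already met when the one before it is completed fails the run):
1. the saddle is lifted clear of the panel (value of joint saddle above 0.019 m), for 0.2 s.
2. the panel is turned round to about half a turn with the saddle still up (value of joint saddle above 0.015 m and (value of joint sign above 2.9 rad or value of joint sign below -2.9 rad)), for 0.1 s.
At the end, for the whole second after the job is handed in: The panel stands upright with the parcel face at the front (half a turn, within 0.06 rad), at rest, and the saddle is home over its edge (within 3 mm of fully down) ((value of joint sign between 3.0816 and 3.2016 rad or value of joint sign between -3.2016 and -3.0816 rad) and value of joint saddle below 0.003 m and x of parcel_face in the frame of axle_mid below -0.005 m and velocity of joint sign between -0.1 and 0.1 rad/s); the robot touches nothing.
It fails at once if one of the other things on the bench (parcels, spool, pen, scissors) is pushed more than 30 mm away (distance of any of parcel_near, parcel_back, spool, pen, shears from where it was at the start of the episode above 0.03 m).
It also fails if it takes over 67 s, if anything falls off the work surface, if the arm or the gripper's body presses on something with over 40 N, if the wrist force passes 120 N, or if a joint passes its speed limit or range.

## Robot

A 6-joint arm with a two-finger parallel gripper is mounted at the origin on a cart in front of the work surface, level with it; the furniture and walls round the work are solid. World frame = base frame: x ahead of the robot, y to its left, z up, the work surface at z = 0. Lengths are in m, angles in rad, forces in N, time in s.
With the tool pointing down it reaches from about 0.375 to 0.9 m from the base axis. Payload 3.1 kg.
Tool frame: the origin (TCP) lies midway between the tips of the shut fingers; the grasp point (between the pads) lies manip.hold_point_z behind it (manip.hold_point_z is the distance from the TCP to the grasp point, in m); z points along the fingers, y is the direction in which the jaws open and shut (so a half turn about z gives the same grasp; the last joint's range is limited). The gripper opens to 85 mm and grips with 20 to 120 N. Pads are 22 mm wide; open, the fingers measure 114 mm over their backs; the gripper's body (76 mm by 85 mm) begins 54 mm behind the grasp point. The pads swing forward as they close: fully open they stand 13 mm farther back than shut.
Start: joints at [-1.504, 0.527, 1.433, -0, 1.181, -0.178], TCP at [0.152, -0.606, 0.231] pointing down, gripper open.
Joint ranges: [-3.08, 3.08], [-0.75, 2.2], [0.22, 2.44], [-1.43, 4.57], [0, 2.65], [-2.85, 2.85]. Speed limits (rad/s): [2.79, 2.79, 3.14, 3.14, 3.14, 3.14].

## Interface

Orientations are given as a unit quaternion [x, y, z, w].
In Python, from station import manip, snapshot, workorder, models gives the robot as it stands.
- The arm moves only by the tool jog_arm, never from a script. Its argument "commands" is a list of rows, each a list of 5 numbers: the opening in per cent of the stroke, from 0 (shut) to 100 (fully open), then the shift along the world's x, y, z in cm, then the turn about the world's z in rad. A call has 1 to 8 rows; each row shifts and turns the pose as measured when the row begins; what a row does not reach is not made up. A row lasts 1/12 s, in which the tool goes at most 41.7 mm and 7.16 degrees, less where a joint would pass 70% of its speed; a pose out of reach is approached as far as the arm can. A call with a gripper value outside its range is refused whole. The fingers move at their own pace and stop on an object; "squeeze" is the grip in N (left out, the last holds). Time passes only in rows, so rows that do not move let the fingers close. It gives the time, the measured TCP pose, the force and the opening at its end, in the units of the state.
- manip.sense(): the state, without advancing time (a new reading comes with each control period).
- snapshot(name): name is "scene" or "side" or "wrist"; returns a dict with "image" (400x640x3 uint8, red, green, blue), "intrinsics" (3x3 intrinsics, pixels), "extrinsics" (4x4, takes a point from camera to world coordinates); the wrist camera has in their place "hand_eye" (4x4, takes a point from camera to tool coordinates, whose origin is the TCP and whose axes are the flange's). Camera axes: x right, y down, z forward; pixel columns grow to the right and rows downward; lengths in m; the calibration is good to about 2 mm. A picture is of the moment at which its call begins: read the wrist's pose just before it. There is no depth.
- workorder.sign_off(): hands the job in, once; it reports no verdict.
Trained networks look in a picture, given as the dict that the camera call returned (one of the last four; its "shot" number tells which), for a name from the list of things; names that differ only in an ending like _2 or _b are one class to them, and where a whole thing is asked for, a point or a joint stands for the part that bears it (a point fixed in the world has none). Each returns a list of dicts, best first, with "score" (0 to 1); they miss things now and then, are a little off and sometimes report something else, mostly with a low value. They report only what shows in the picture. A call takes as long as a camera call.
- models.find_in(picture, name): "centre" ([x, y, z] in m, in world coordinates, good to about 4 mm: the middle of the surface that is visible of it).
- models.pinpoint(picture, name): "centre" ([x, y, z] in m, in world coordinates, good to about 4 mm: a listed point, or the origin of a listed thing).
The state is a dict: "t": time; "q": joint angles; "qd": joint speeds; "tau": joint torques, N m; "tcp_pos": TCP position; "tool_rot": TCP orientation; "force": force on the tool from outside, world axes, zero at the start; "ft_torque": the same for the moment, N m; "finger_gap": opening from 0.0 (shut) to 1.0 (fully open).
Only numpy, scipy, OpenCV 4.12 (cv2) and the standard library are available. Lean on these libraries where they do the work, as an engineer would, in place of code of your own. Each camera call takes 0.05 s, during which the arm holds its last target. There are 200 camera calls.

## Working session

There is one attempt and no reset: what is moved stays moved. The work goes in short steps, Python scripts to look and compute and a tool call to move; the robot and the scene stay as the last step left them, time stands still between calls to the robot, and variables do not carry over. Pictures are saved under pics/ and viewed, about 8 in all and at most 12, crops included, and the job is handed in when it is done.

Besides the shell and the picture viewer there is one more tool, called after "Request:" as name(argument=value, ...) on one line, values as JSON. jog_arm: Moves the arm, as the interface text tells. Its arguments: {"type":"object","properties":{"commands":{"type":"array","items":{"type":"array","items":{"type":"number"}}},"squeeze":{"type":"number"}},"required":["commands"]}

```bash
mkdir -p pics
cat > h.py <<'E'
from station import manip, snapshot, workorder, models
import numpy as np, cv2
def save(p,n): cv2.imwrite('pics/'+n+'.png',p['image'][:,:,::-1])
E
python3 - <<'E'
from h import *
print(manip.sense(), manip.hold_point_z)
ims=[]
for c in ['scene','side']:
    p=snapshot(c); save(p,c); ims.append(p['image'])
    print(c,np.round(p['intrinsics'],1).tolist(),np.round(p['extrinsics'],3).tolist())
    for n in ['axle_mid','bracket','ring_face','saddle_fork','saddle_knob','parcel_near','parcel_back','spool','pen','shears']:
        for r in models.pinpoint(p,n)[:2]: print(n,np.round(r['centre'],4),round(r['score'],2))
cv2.imwrite('pics/both.png',cv2.resize(np.vstack(ims)[:,:,::-1],(480,600)))
E
```

```text
{'t': 0.0, 'q': array([-1.50351147e+00,  5.28460603e-01,  1.43392315e+00, -2.58921435e-05,
        1.18142157e+00, -1.78489817e-01]), 'qd': array([-0.00105206, -0.00031338, -0.00165421, -0.00050833, -0.00044919,
       -0.00031889]), 'tau': array([-1.94138542e-03, -4.42357349e+01, -1.78025419e+01, -2.78303114e-04,
        8.54203856e-03,  5.17500879e-06]), 'tcp_pos': array([ 0.15204492, -0.60546626,  0.23033043]), 'tool_rot': array([ 9.92457637e-01,  1.22583094e-01,  4.95300811e-05, -1.10528827e-03]), 'force': array([ 0.33041269, -0.33614151,  0.56063038]), 'ft_torque': array([-0.00371409, -0.02012347, -0.01194627]), 'finger_gap': 0.9965585663712536} 0.0187
scene [[381.3, 0.0, 322.6], [0.0, 381.3, 196.7], [0.0, 0.0, 1.0]] [[-0.84, -0.308, 0.447, 0.135], [-0.543, 0.473, -0.694, 0.745], [0.002, -0.826, -0.564, 0.754], [0.0, 0.0, 0.0, 1.0]]
axle_mid [0.5833 0.0363 0.122 ] 0.9
axle_mid [ 7.946e-01 -8.290e-02  5.000e-04] 0.38
bracket [0.5648 0.121  0.2574] 0.73
bracket [0.5802 0.0396 0.1245] 0.47
ring_face [0.5762 0.0383 0.1255] 0.61
saddle_fork [0.5693 0.122  0.1757] 0.55
saddle_knob [0.
[... 158 characters left out ...]
937 -0.217   0.0034] 0.67
pen [ 0.4727 -0.169   0.0035] 0.58
shears [ 0.4458 -0.0012  0.0009] 0.7
side [[391.3, 0.0, 318.3], [0.0, 391.3, 196.0], [0.0, 0.0, 1.0]] [[0.951, -0.217, 0.218, 0.359], [-0.307, -0.627, 0.716, -0.723], [-0.019, -0.748, -0.663, 0.877], [0.0, 0.0, 0.0, 1.0]]
axle_mid [0.5836 0.0398 0.1264] 0.8
axle_mid [0.4149 0.289  0.0041] 0.67
bracket [0.5637 0.121  0.251 ] 0.69
ring_face [0.5784 0.0362 0.1241] 0.87
saddle_fork [0.5645 0.1211 0.1799] 0.51
saddle_knob [0.563  0.1245 0.2724] 0.61
parcel_near [0.4172 0.29   0.0042] 0.9
parcel_back [ 0.7987 -0.0779  0.0019] 0.8
spool [ 0.5944 -0.2224  0.0008] 0.89
pen [ 0.4703 -0.1704 -0.0014] 0.61
shears [ 0.4401 -0.0022 -0.0023] 0.83
```

View pics/both.png

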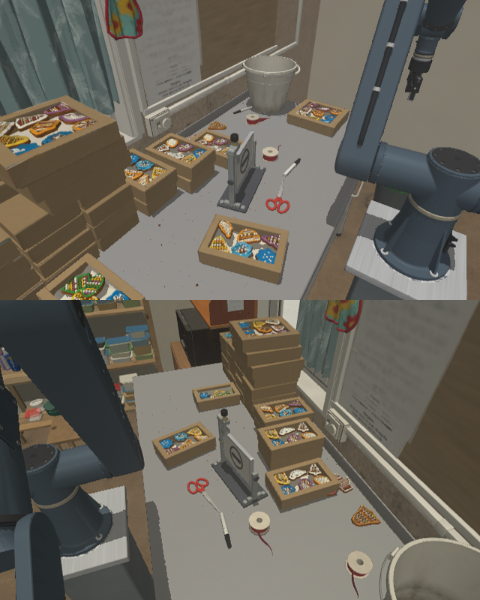

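The pictures show the stand in mid-bench, at about (237,175) in the upper (scene) half and (238,460) in the lower (side) half. The black knob is at the top of the post, the spool and pen are on the -y side, and the shears are in front. I'm moving towards the knob with the jaws turned along the stand's x.

Request:
jog_arm(commands=[[100,3,3,1.5,0.12],[100,3,3,1.5,0.12],[100,3,3,1.5,0.12],[100,3,3,1.5,0.12],[100,3,3,1.5,0.12],[100,3,3,1.5,0.12],[100,3,3,1.5,0.12],[100,3,3,1.5,0.12]], squeeze=40)

```text
t: 1.77
tcp_pos: [0.3721, -0.382, 0.3414]
tool_rot: [0.816, 0.578, -0.001, -0.0]
force: [0.6, -0.5, -0.4]
finger_gap: 1.002
```

Request:
jog_arm(commands=[[100,2,4,0,0.12],[100,2,4,0,0.12],[100,2,4,0,0.12],[100,2,4,0,0.12],[100,2,4,0,0.12],[100,1,4,0,0.1],[100,1,4,0,0],[100,1,4,0,0]])

```text
t: 2.43
tcp_pos: [0.4995, -0.0763, 0.3473]
tool_rot: [0.554, 0.833, 0.001, 0.009]
force: [1.2, 0.3, 0.0]
finger_gap: 0.999
```

Request:
jog_arm(commands=[[100,0.5,3,2,-0.08],[100,0,3,1,-0.08],[100,0,0,0,0]])

```text
t: 2.68
tcp_pos: [0.5042, -0.0058, 0.3778]
tool_rot: [0.618, 0.786, 0.002, 0.007]
force: [-0.1, 0.4, -0.6]
finger_gap: 1.001
```

```bash
cat >> h.py <<'E'
from scipy.spatial.transform import Rotation as R
def wrist(n):
    s=manip.sense(); p=snapshot('wrist')
    T=np.eye(4); T[:3,:3]=R.from_quat(s['tool_rot']).as_matrix(); T[:3,3]=s['tcp_pos']
    p['W']=T@np.array(p['hand_eye']); save(p,n); return p
def pr(p,names):
    for n in names:
        for r in models.pinpoint(p,n)[:1]: print(n,np.round(r['centre'],4),round(r['score'],2))
def st():
    s=manip.sense(); q=s['tool_rot']; print('t',round(s['t'],2),'tcp',np.round(s['tcp_pos'],4),'yaw',round(2*np.arctan2(q[1],q[0]),3),'q',np.round(s['q'],2),'F',np.round(s['force'],1),'gap',round(s['finger_gap'],3))
E
python3 - <<'E'
from h import *
st()
p=wrist('w1'); print(np.round(p['hand_eye'],3).tolist())
pr(p,['axle_mid','bracket','saddle_fork','saddle_knob','ring_face'])
E
```

```text
t 2.68 tcp [ 0.5042 -0.0058  0.3778] yaw 1.808 q [-0.23  0.2   1.53 -0.    1.39 -0.47] F [-0.1  0.4 -0.6] gap 1.001
[[-0.0, -0.966, -0.257, 0.065], [1.0, 0.0, -0.001, 0.0], [0.001, -0.257, 0.966, -0.142], [0.0, 0.0, 0.0, 1.0]]
axle_mid [0.5856 0.0389 0.1264] 0.73
bracket [0.565  0.1169 0.2509] 0.82
saddle_knob [0.5633 0.1215 0.2744] 0.78
ring_face [0.577  0.0369 0.1251] 0.75
```

View pics/w1.png

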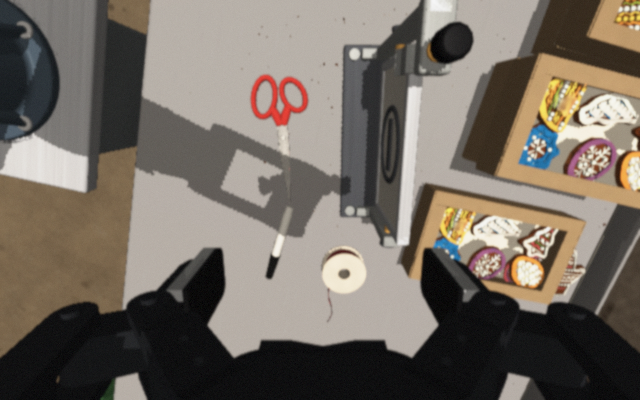

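The wrist view shows the panel edge running vertically at about x = 400 px and the knob at (450,42). The tool yaw is already lined up with the stand (yaw about 0.238). Going over the knob now.

Request:
jog_arm(commands=[[100,1.5,3.2,-0.5,0],[100,1.5,3.2,-0.5,0],[100,1.5,3.2,-0.5,0],[100,1.5,3.2,-0.5,0],[100,0,0,0,0]])

```text
t: 3.4
tcp_pos: [0.5665, 0.1101, 0.3524]
tool_rot: [0.628, 0.778, -0.002, 0.006]
force: [1.0, 0.5, -0.9]
finger_gap: 0.998
```

Run:
```python
from h import *
st()
p=wrist('w2'); pr(p,['bracket','saddle_knob','parcel_near'])
```

```text
t 3.4 tcp [0.5665 0.1101 0.3524] yaw 1.784 q [ 0.    0.34  1.4  -0.01  1.39 -0.21] F [ 1.   0.5 -0.9] gap 0.998
bracket [0.5661 0.1169 0.2506] 0.83
saddle_knob [0.5657 0.1215 0.2753] 0.73
```

Request:
jog_arm(commands=[[100,-0.2,1.2,-1.5,0.025],[100,0,0,-2.5,0],[100,0,0,-2.5,0],[100,0,0,-2,0],[100,0,0,0,0]])

```text
t: 4.02
tcp_pos: [0.5628, 0.1085, 0.271]
tool_rot: [0.624, 0.781, -0.001, 0.011]
force: [-0.6, 0.1, 0.1]
finger_gap: 1.002
```

Run:
```python
from h import *
st()
p=wrist('w3'); pr(p,['bracket','saddle_knob'])
p=snapshot('scene'); cv2.imwrite('pics/s3.png',cv2.resize(p['image'][120:300,230:470,::-1],(800,600)))
```

```text
t 4.02 tcp [0.5628 0.1085 0.271 ] yaw 1.794 q [ 0.    0.41  1.53 -0.02  1.19 -0.21] F [-0.6  0.1  0.1] gap 1.002
bracket [0.5653 0.1177 0.2495] 0.84
saddle_knob [0.5648 0.124  0.2781] 0.58
```

View pics/s3.png

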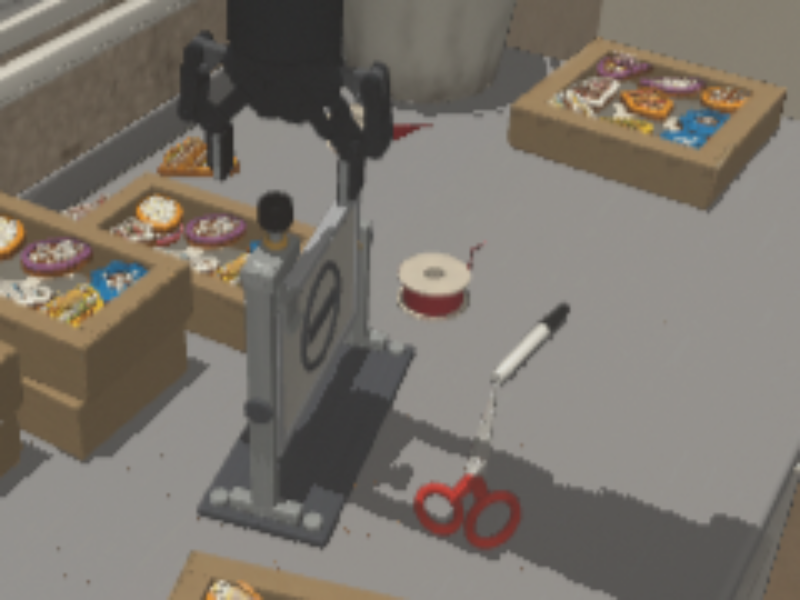

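The fingers, at (220,150) and (350,190), straddle the knob at (275,210), but they sit about 14 mm short in y and too high. Correcting that.

Request:
jog_arm(commands=[[100,0,0.9,-0.7,0],[100,0.1,0.5,-0.7,0],[100,0,0,0,0]])

```text
t: 4.47
tcp_pos: [0.5704, 0.124, 0.2658]
tool_rot: [0.624, 0.781, 0.006, 0.019]
force: [-0.3, -0.1, 0.1]
finger_gap: 1.003
```

Request:
jog_arm(commands=[[100,-0.4,0,-0.9,0],[100,0,0,0,0],[100,0,0,0,0]])

```text
t: 4.72
tcp_pos: [0.5673, 0.1256, 0.2577]
tool_rot: [0.623, 0.782, 0.007, 0.02]
force: [-0.2, -0.4, 0.4]
finger_gap: 1.002
```

Request:
jog_arm(commands=[[100,-0.3,-0.2,-0.2,0],[30,0,0,0,0],[20,0,0,0,0],[10,0,0,0,0],[0,0,0,0,0],[0,0,0,0,0],[0,0,0,0,0],[0,0,0,0,0]])

```text
t: 5.38
tcp_pos: [0.5654, 0.1237, 0.2574]
tool_rot: [0.623, 0.782, 0.008, 0.021]
force: [1.0, -0.3, -1.2]
finger_gap: 0.271
```

Request:
jog_arm(commands=[[0,0,0,0,0],[0,0,0,0.5,0],[0,0,0,0.5,0],[0,0,0,0.5,0],[0,0,0,0.5,0],[0,0,0,0.3,0],[0,0,0,0,0],[0,0,0,0,0]])

```text
t: 6.05
tcp_pos: [0.5653, 0.1238, 0.281]
tool_rot: [0.623, 0.782, 0.007, 0.02]
force: [1.6, 0.5, -3.3]
finger_gap: 0.274
```

Request:
jog_arm(commands=[[0,0,0,0.2,0],[0,0,0,0,0],[0,0,0,0,0],[0,0,0,0,0]])

```text
t: 6.38
tcp_pos: [0.5653, 0.1237, 0.2834]
tool_rot: [0.623, 0.782, 0.008, 0.021]
force: [1.0, 0.0, -2.9]
finger_gap: 0.27
```

Run:
```python
from h import *
st()
for c in ['scene','side']:
    p=snapshot(c); pr(p,['saddle_knob','saddle_fork'])
    if c=='scene': cv2.imwrite('pics/s4.png',cv2.resize(p['image'][150:240,260:380,::-1],(800,600),interpolation=2))
```

```text
t 6.38 tcp [0.5653 0.1237 0.2834] yaw 1.796 q [ 0.03  0.39  1.52 -0.02  1.19 -0.19] F [ 1.   0.  -2.9] gap 0.27
saddle_knob [0.5617 0.1262 0.2992] 0.6
saddle_fork [0.5689 0.1198 0.2007] 0.71
saddle_knob [0.5639 0.1237 0.303 ] 0.64
saddle_fork [0.5645 0.1221 0.2074] 0.66
```

View pics/s4.png

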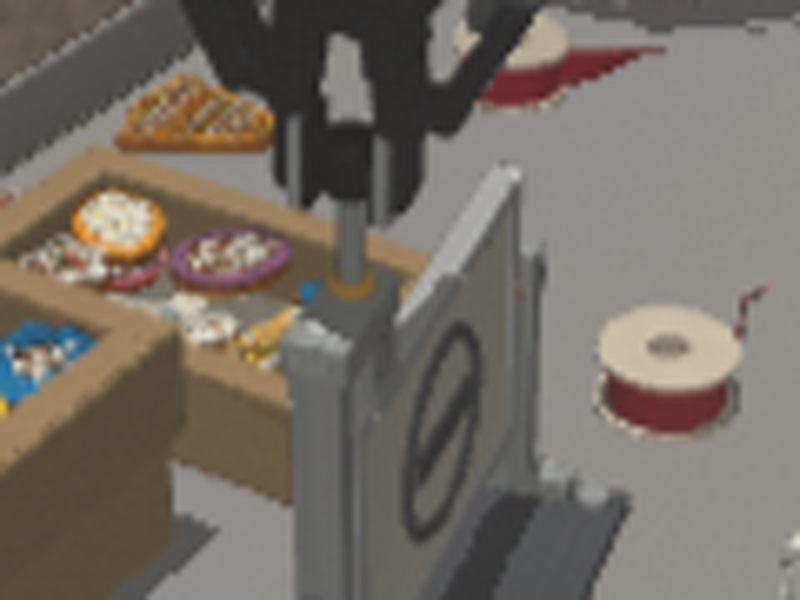

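The rod shows above the bush at (350,245) and the knob is about 26 mm up. Releasing, then moving to the front of the panel.

Request:
jog_arm(commands=[[100,0,0,0,0],[100,0,0,0,0],[100,0,0,0,0],[100,0,0,0,0],[100,0,0,0,0],[100,0,0,2.5,0],[100,0,0,2.5,0],[100,0,0,1,0]])

```text
t: 7.35
tcp_pos: [0.5625, 0.1234, 0.3431]
tool_rot: [0.623, 0.782, 0.004, 0.017]
force: [0.3, -0.5, 0.4]
finger_gap: 1.003
```

Request:
jog_arm(commands=[[0,-0.5,-2.5,0,0],[0,-0.8,-3,0,0],[0,-0.7,-3,0,0],[0,-0.5,-3,0,0],[0,0,0,0,0],[0,0,0,0,0],[0,0,0,0,0],[0,0,0,0,0]])

```text
t: 8.02
tcp_pos: [0.5391, 0.0057, 0.3495]
tool_rot: [0.622, 0.783, 0.009, 0.023]
force: [0.4, -0.4, 1.2]
finger_gap: 0.002
```

Run:
```python
from h import *
st()
for c in ['scene','side']:
    p=snapshot(c); pr(p,['saddle_knob','saddle_fork','bracket'])
```

```text
t 8.02 tcp [0.5391 0.0057 0.3495] yaw 1.799 q [-0.19  0.27  1.52 -0.01  1.31 -0.42] F [ 0.4 -0.4  1.2] gap 0.002
saddle_knob [0.5652 0.1264 0.3014] 0.63
saddle_fork [0.5679 0.121  0.199 ] 0.51
bracket [0.5635 0.1229 0.2547] 0.88
saddle_fork [0.5648 0.1224 0.2052] 0.57
bracket [0.565 0.121 0.252] 0.7
```

Request:
jog_arm(commands=[[0,0,0,-3.5,0],[0,0,0,-3.5,0],[0,0,0,-3.5,0],[0,0,0,-3.5,0],[0,0,0,-3,0],[0,0,0,-1.5,0],[0,0,0,0,0]])

```text
t: 9.0
tcp_pos: [0.5423, 0.0065, 0.1622]
tool_rot: [0.62, 0.784, 0.012, 0.03]
force: [-0.4, 0.9, 0.7]
finger_gap: -0.002
```

Request:
jog_arm(commands=[[0,1.3,0.3,0,0],[0,1.3,0.3,0,0],[0,0.8,0.2,0,0],[0,0.8,0.2,0,0],[0,0.7,0.15,-0.2,0],[0,0.7,0.15,-0.2,0],[0,0.5,0.1,-0.4,0],[0,0.5,0.1,-0.4,0]])

```text
t: 9.67
tcp_pos: [0.609, 0.0231, 0.1524]
tool_rot: [0.62, 0.784, 0.01, 0.027]
force: [-2.0, -0.5, 0.9]
finger_gap: -0.001
```

```bash
cat >> h.py <<'E'
A=np.array([.584,.0383,.125]); yw=.238
def rel():
    d=manip.sense()['tcp_pos']-A; c,s=np.cos(yw),np.sin(yw); print('stand mm',np.round(1000*np.array([c*d[0]+s*d[1],-s*d[0]+c*d[1],d[2]]),1))
E
python3 - <<'E'
from h import *
st(); rel()
E
```

```text
t 9.67 tcp [0.609  0.0231 0.1524] yaw 1.803 q [-0.14  0.58  1.59 -0.01  0.91 -0.37] F [-2.  -0.5  0.9] gap -0.001
stand mm [ 20.7 -20.6  27.4]
```

Request:
jog_arm(commands=[[0,0.5,0.1,-0.6,0],[0,0.5,0.1,-0.6,0],[0,0.8,0.2,-0.2,0],[0,0.8,0.2,-0.4,0],[0,0.3,0.1,-0.6,0],[0,0,0,-0.8,0],[0,0,0,-0.8,0],[0,0,0,0,0]])

```text
t: 10.33
tcp_pos: [0.6445, 0.0307, 0.1079]
tool_rot: [0.62, 0.784, 0.012, 0.029]
force: [-0.2, -0.0, 0.1]
finger_gap: -0.0
```

Run:
```python
from h import *
st(); rel()
p=snapshot('scene'); cv2.imwrite('pics/s5.png',cv2.resize(p['image'][150:285,250:430,::-1],(640,480),interpolation=2))
```

```text
t 10.33 tcp [0.6445 0.0307 0.1079] yaw 1.803 q [-0.12  0.68  1.53 -0.01  0.87 -0.34] F [-0.2 -0.   0.1] gap -0.0
stand mm [ 57.  -21.6 -17.1]
```

View pics/s5.png

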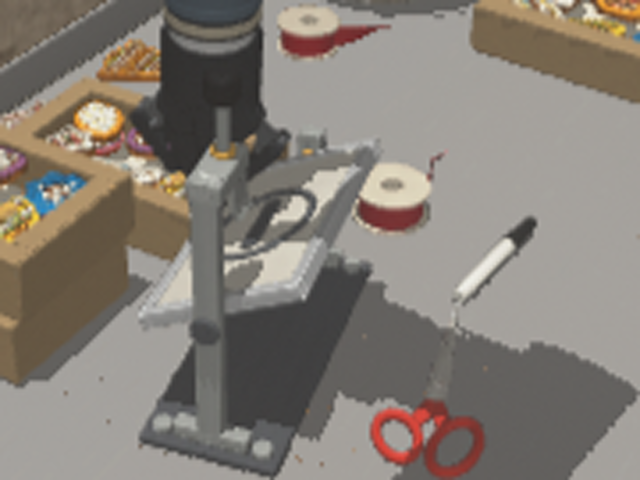

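The panel's front edge, at (310,290), is now clearly above its back edge at (145,320), so the angle is about 115°. Lifting out and coming round to the front for the second push.

Request:
jog_arm(commands=[[0,0,0,3.5,0],[0,0,0,3.5,0],[0,0,0,3.5,0],[0,-1.5,-0.4,2,0],[0,-3.3,-0.8,0,0],[0,-3.3,-0.8,0,0],[0,-3.3,-0.8,0,0],[0,-3.3,-0.8,0,0]])

```text
t: 11.05
tcp_pos: [0.4976, -0.0059, 0.2366]
tool_rot: [0.619, 0.784, 0.014, 0.033]
force: [-0.6, -0.8, -0.5]
finger_gap: -0.0
```

Request:
jog_arm(commands=[[0,0,0,-3,0],[0,0,0,-3,0],[0,0,0,-3,0],[0,0,0,-2,0],[0,0,0,0,0],[0,0,0,0,0]])

```text
t: 11.55
tcp_pos: [0.4891, -0.0068, 0.1286]
tool_rot: [0.621, 0.783, 0.015, 0.036]
force: [0.0, -1.3, 0.1]
finger_gap: -0.0
```

Run:
```python
from h import *
st(); rel()
```

```text
t 11.55 tcp [ 0.4891 -0.0068  0.1286] yaw 1.801 q [-0.24  0.49  1.92 -0.    0.65 -0.47] F [ 0.  -1.3  0.1] gap -0.0
stand mm [-102.8  -21.4    3.6]
```

Request:
jog_arm(commands=[[0,1.3,0.3,0.5,0],[0,1.2,0.3,0.5,0],[0,1.0,0.24,0.4,0],[0,0.9,0.22,0.3,0],[0,0.8,0.2,0.3,0],[0,0.7,0.17,0.3,0],[0,0.6,0.15,0.2,0],[0,0.4,0.1,0,0]])

```text
t: 12.22
tcp_pos: [0.5249, 0.0027, 0.1604]
tool_rot: [0.616, 0.788, -0.016, 0.01]
force: [-7.2, -3.1, 4.4]
finger_gap: -0.003
```

Run:
```python
from h import *
st(); rel()
a=snapshot('scene'); p=snapshot('side');save(p,'side5')
u=cv2.resize(a['image'][150:285,250:430,::-1],(640,480),interpolation=2)
cv2.imwrite('pics/s6.png',u)
```

```text
t 12.22 tcp [0.5249 0.0027 0.1604] yaw 1.815 q [-0.19  0.5   1.75 -0.05  0.89 -0.4 ] F [-7.2 -3.1  4.4] gap -0.003
stand mm [-65.9 -20.7  35.4]
```

View pics/s6.png

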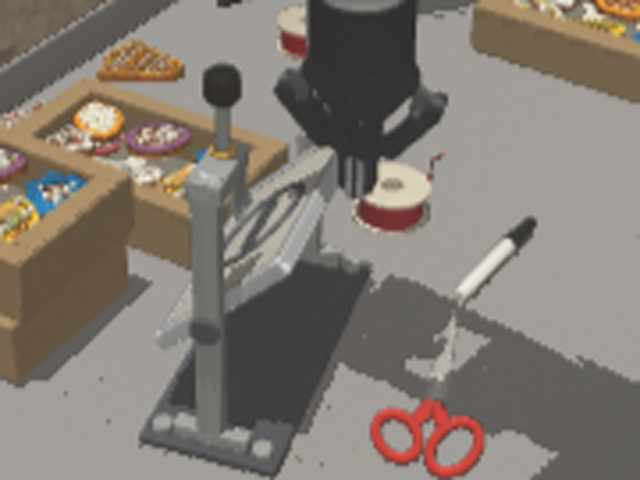

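The panel is at about 135° (its front edge rises to (330,160)) and still turning, with 8 N of contact force. The saddle stays up with the knob at (222,85). Continuing the push, gently.

Request:
jog_arm(commands=[[0,0,0,0,0],[0,0.6,0.15,0.3,0],[0,0.6,0.15,0.2,0],[0,0.6,0.15,0,0],[0,0.6,0.15,0,0],[0,0.6,0.15,0,0],[0,0.6,0.15,0,0],[0,0,0,0,0]])

```text
t: 12.98
tcp_pos: [0.5464, 0.0076, 0.182]
tool_rot: [0.613, 0.789, -0.032, 0.002]
force: [0.4, -0.0, -0.2]
finger_gap: 0.0
```

Run:
```python
from h import *
st(); rel()
```

```text
t 12.98 tcp [0.5464 0.0076 0.182 ] yaw 1.821 q [-0.16  0.5   1.65 -0.07  1.01 -0.37] F [ 0.4 -0.  -0.2] gap 0.0
stand mm [-43.8 -21.   57. ]
```

Request:
jog_arm(commands=[[0,0.3,0.1,-0.7,0],[0,0.4,0.1,-0.3,0],[0,0.4,0.1,0,0],[0,0.4,0.1,0,0],[0,0.3,0.1,0,0],[0,0,0,0,0]])

```text
t: 13.48
tcp_pos: [0.5608, 0.0108, 0.1872]
tool_rot: [0.612, 0.79, -0.038, 0.002]
force: [-1.8, -0.2, -1.1]
finger_gap: -0.0
```

Run:
```python
from h import *
st(); rel()
a=snapshot('scene'); p=snapshot('side')
for x in (a,p): pr(x,['parcel_face','saddle_knob','saddle_fork'])
u=cv2.resize(a['image'][150:270,250:410,::-1],(520,400),interpolation=2)
cv2.imwrite('pics/s7.png',u)
```

```text
t 13.48 tcp [0.5608 0.0108 0.1872] yaw 1.824 q [-0.14  0.52  1.61 -0.08  1.05 -0.36] F [-1.8 -0.2 -1.1] gap -0.0
stand mm [-29.  -21.3  62.2]
parcel_face [0.578  0.0414 0.1217] 0.58
saddle_knob [0.5676 0.1241 0.3013] 0.63
saddle_fork [0.5658 0.1198 0.2031] 0.77
parcel_face [0.5778 0.0374 0.1206] 0.58
```

View pics/s7.png

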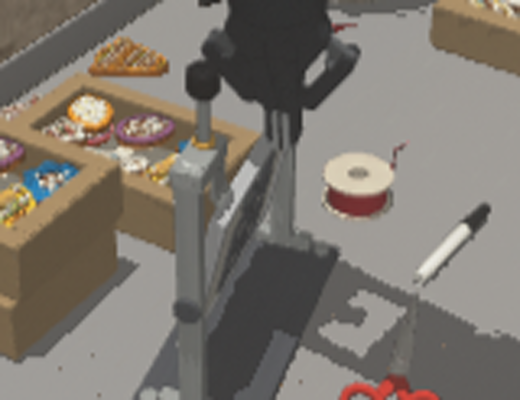

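The panel stands at about 165°, parcel face to the front and the saddle up. I'll straddle its top edge with open jaws and close them to bring it upright.

Request:
jog_arm(commands=[[0,-0.3,-0.1,2,0],[0,0,0,3,0],[100,0,0,1.5,0],[100,0.9,0.2,0,0],[100,0.9,0.2,0,0],[100,0.9,0.2,0,0],[100,0,0,0,0],[100,0,0,0,0]], squeeze=20)

```text
t: 14.55
tcp_pos: [0.5822, 0.0163, 0.2458]
tool_rot: [0.612, 0.79, -0.042, -0.005]
force: [0.2, -0.2, -0.0]
finger_gap: 0.843
```

Run:
```python
from h import *
st(); rel()
p=wrist('w8'); pr(p,['parcel_face','axle_mid','saddle_knob'])
```

```text
t 14.55 tcp [0.5822 0.0163 0.2458] yaw 1.824 q [-0.13  0.48  1.48 -0.07  1.23 -0.36] F [ 0.2 -0.2 -0. ] gap 0.843
stand mm [ -6.9 -21.  120.8]
parcel_face [0.58   0.0414 0.1217] 0.62
axle_mid [0.5853 0.0391 0.1276] 0.9
```

View pics/w8.png

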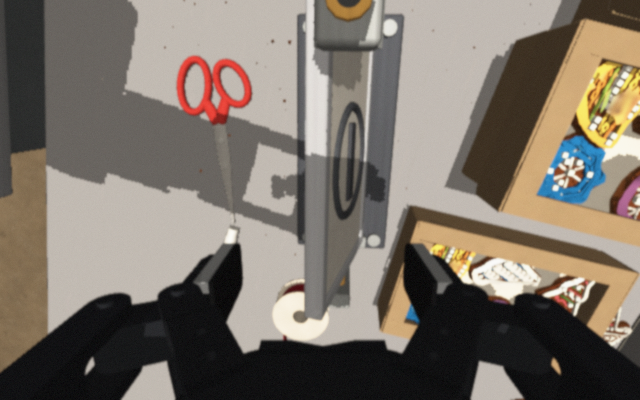

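The wrist view shows the panel's upper edge at about (316,300), between the open fingers at (235,270) and (415,270). The ring face is at the back and slightly visible, so the panel still leans to the front. Descending and closing.

Request:
jog_arm(commands=[[100,0.3,0.1,-2.5,0],[100,0.2,0,-2.5,0],[100,0,0,-2,0],[100,0,0,-1,0],[100,0,0,0,0]])

```text
t: 15.17
tcp_pos: [0.5867, 0.0168, 0.1653]
tool_rot: [0.612, 0.79, -0.041, -0.003]
force: [0.4, 0.1, 0.4]
finger_gap: 0.999
```

Run:
```python
from h import *
st(); rel()
```

```text
t 15.17 tcp [0.5867 0.0168 0.1653] yaw 1.823 q [-0.13  0.58  1.55 -0.08  1.06 -0.34] F [0.4 0.1 0.4] gap 0.999
stand mm [ -2.5 -21.5  40.3]
```

Request:
jog_arm(commands=[[60,0.1,0,0,0],[50,0,0,0,0],[40,0,0,0,0],[35,0,0,0,0],[30,0,0,0,0],[25,0,0,0,0],[25,0,0,0,0],[25,0,0,0,0]])

```text
t: 15.83
tcp_pos: [0.5885, 0.0163, 0.1702]
tool_rot: [0.612, 0.79, -0.04, -0.001]
force: [-0.7, -0.1, 0.4]
finger_gap: 0.253
```

Request:
jog_arm(commands=[[20,0,0,0,0],[17,0,0,0,0],[15,0,0,0,0],[15,0,0,0,0],[15,0,0,0,0]])

```text
t: 16.25
tcp_pos: [0.5914, 0.0169, 0.1709]
tool_rot: [0.613, 0.789, -0.037, 0.001]
force: [0.9, 0.8, 0.0]
finger_gap: 0.16
```

Run:
```python
from h import *
st(); rel()
p=wrist('w9'); pr(p,['saddle_knob','axle_mid'])
q=snapshot('side')
cv2.imwrite('pics/w9b.png',np.hstack([cv2.resize(p['image'][:260,180:480,::-1],(400,347)),cv2.resize(q['image'][120:280,250:410,::-1],(347,347),interpolation=2)]))
```

```text
t 16.25 tcp [0.5914 0.0169 0.1709] yaw 1.82 q [-0.13  0.57  1.54 -0.07  1.06 -0.34] F [0.9 0.8 0. ] gap 0.16
stand mm [  2.2 -22.5  45.9]
```

View pics/w9b.png

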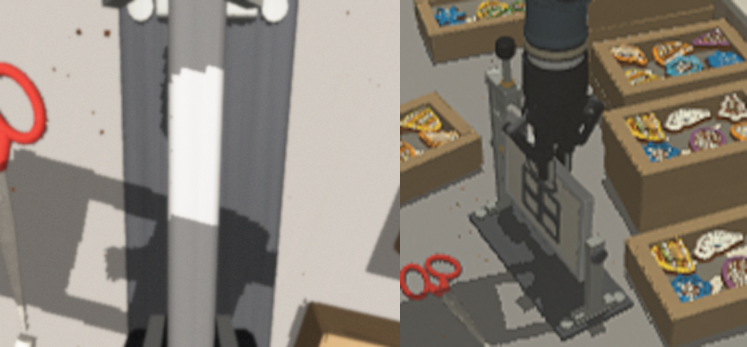

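The jaws hold the panel at 13.6 mm opening and the parcel face is at the front (right half, (545,200)). Releasing and moving up to look at the fork against the edge.

Request:
jog_arm(commands=[[25,0,0,0,0],[40,0,0,0,0],[60,0,0,0,0],[100,0,0,0,0],[100,0,0,0,0],[100,0,0,3,0],[100,0,0,3.5,0],[100,0,0,3.5,0]])

```text
t: 17.12
tcp_pos: [0.5836, 0.017, 0.2642]
tool_rot: [0.612, 0.79, -0.044, -0.009]
force: [1.2, 0.7, -0.1]
finger_gap: 1.003
```

Request:
jog_arm(commands=[[0,0,-1,3.5,0],[0,0,-2,3.5,0],[0,0,-2,3,0],[0,0,-1,1,0],[0,0,0,0,0],[0,0,0,0,0],[0,0,0,0,0]])

```text
t: 17.7
tcp_pos: [0.5844, -0.0443, 0.388]
tool_rot: [0.611, 0.791, -0.041, -0.003]
force: [0.0, -0.4, -0.1]
finger_gap: 0.007
```

Run:
```python
from h import *
st(); rel()
p=wrist('w10'); pr(p,['saddle_knob','axle_mid','bracket','saddle_fork'])
for n in ['saddle_fork','parcel_face']:
    for c in ['scene','side']:
        pr(snapshot(c),[n])
```

```text
t 17.7 tcp [ 0.5844 -0.0443  0.388 ] yaw 1.826 q [-0.23  0.36  1.28 -0.07  1.54 -0.48] F [ 0.  -0.4 -0.1] gap 0.007
stand mm [-19.1 -80.3 263. ]
axle_mid [0.5879 0.0384 0.1302] 0.59
bracket [0.5882 0.039  0.1226] 0.21
saddle_fork [0.5694 0.1241 0.2012] 0.77
saddle_fork [0.567  0.1235 0.2061] 0.54
parcel_face [0.5788 0.04   0.1248] 0.75
parcel_face [0.5825 0.0382 0.126 ] 0.78
```

View pics/w10.png

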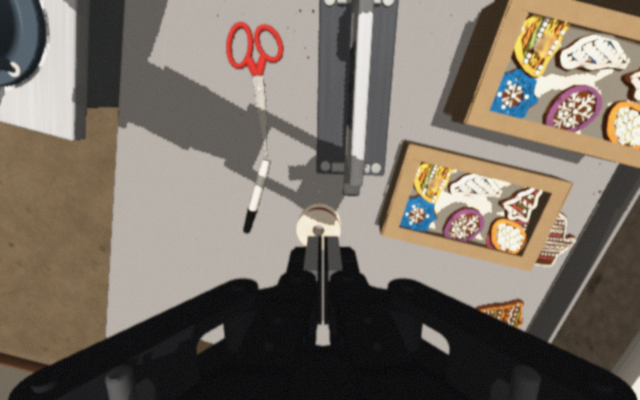

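Run:
```python
from h import *
im=cv2.imread('pics/w10.png'); T=np.eye(4); s=manip.sense()
T[:3,:3]=R.from_quat(s['tool_rot']).as_matrix(); T[:3,3]=s['tcp_pos']
p=snapshot('wrist'); W=T@np.array(p['hand_eye']); K=np.array(p['intrinsics']); im=p['image'][:,:,::-1].copy()
def px(v):
    x,y,z=np.array(v)/1000; w=A+[x*np.cos(yw)-y*np.sin(yw),x*np.sin(yw)+y*np.cos(yw),z]
    c=np.linalg.inv(W)@[*w,1]; u=K@c[:3]; return u[:2]/u[2]
g=cv2.cvtColor(im,cv2.COLOR_BGR2GRAY)
for y in (-95,-80,-60,-20):
    u=px([0,y,70]); r=int(round(u[1])); print(y,np.round(u,1),[np.round(px([x,y,70])[0],1) for x in (-7,7)],'foot',g[r,325:395].tolist())
big=cv2.resize(im[0:200,290:410],None,fx=3,fy=3,interpolation=2)
for v in [(-7,-100,70),(7,-100,70),(-7,60,70),(7,60,70),(-55,-131,-115),(55,-131,-115),(0,-117,20)]:
    u=(px(v)-[290,0])*3; cv2.circle(big,tuple(int(t) for t in u),3,(0,0,255),1)
cv2.imwrite('pics/o.png',big)
```

```text
-95 [352.9 181.7] [np.float64(346.2), np.float64(359.6)] foot [95, 95, 95, 97, 100, 95, 98, 95, 95, 96, 96, 95, 98, 96, 95, 97, 95, 88, 80, 77, 74, 79, 74, 79, 90, 109, 118, 125, 124, 124, 125, 125, 123, 122, 118, 115, 120, 141, 165, 177, 177, 176, 177, 179, 177, 177, 177, 177, 178, 177, 179, 178, 177, 176, 177, 179, 177, 177, 176, 178, 173, 156, 122, 97, 82, 66, 52, 46, 46, 47]
-80 [353.6 167.6] [np.float64(346.7), np.float64(360.4)] foot [99, 98, 94, 80, 63, 60, 74, 91, 97, 99, 98, 100, 100, 97, 101, 96, 100, 98, 86, 73, 66, 66, 67, 71, 79, 98, 108, 120, 120, 124, 123, 123, 123, 122, 121, 118, 117, 109, 104, 133, 174, 191, 192, 175, 136, 132, 166, 189, 194, 196, 195, 193, 194, 192, 177, 140, 108, 90, 94, 123, 162, 176, 176, 178, 177, 165, 143, 113, 91, 69]
-60 [354.4 148.2] [np.float64(347.5), np.float64(361.4)] foot [46, 46, 47, 45, 48, 46, 48, 45, 44, 46, 47, 46, 48, 45, 48, 51, 51, 48, 48, 61, 82, 99, 88, 77, 82, 114, 164, 199, 218, 225, 229, 229, 227, 225, 224, 224, 222, 213, 185, 141, 105, 96, 94, 95, 94, 90, 91, 91, 92, 92, 94, 90, 89, 87, 92, 90, 91, 93, 92, 91, 107, 142, 169, 177, 176, 177, 176, 176, 176, 177]
-20 [356.3 107.2] [np.float64(349.1), np.float64(363.5)] foot [87, 90, 87, 90, 91, 91, 88, 91, 92, 91, 91, 90, 90, 93, 93, 93, 88, 84, 64, 50, 45, 45, 44, 38, 35, 37, 53, 100, 160, 200, 220, 229, 229, 230, 229, 228, 227, 228, 226, 223, 212, 176, 127, 97, 90, 93, 91, 92, 91, 91, 91, 92, 94, 97, 91, 94, 90, 87, 89, 91, 93, 90, 89, 92, 125, 159, 175, 178, 178, 178]
```

View pics/o.png

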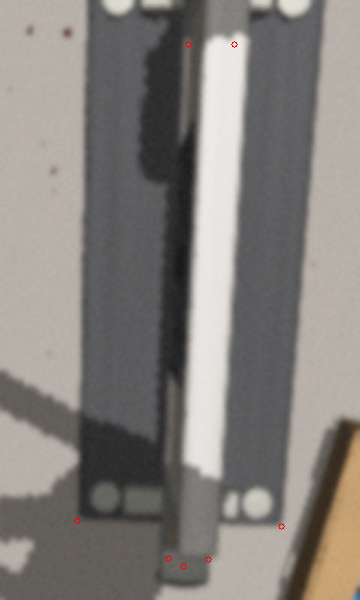

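In the overlay the panel's top edge, at (205..245, 45) to (183..215, 470), is within about 2 mm of upright relative to the foot. That is inside the fork's 5 mm gather range. Pushing the knob down with shut fingers and watching the force.

Request:
jog_arm(commands=[[0,-0.3,3,-0.5,0],[0,-0.4,3.5,-0.5,0],[0,-0.5,3.5,-0.5,0],[0,-0.5,3.5,-0.5,0],[0,-0.3,2.5,0,0],[0,0,0,0,0]])

```text
t: 18.9
tcp_pos: [0.5646, 0.118, 0.3681]
tool_rot: [0.614, 0.788, -0.041, -0.001]
force: [0.7, -0.4, -0.4]
finger_gap: -0.002
```

Request:
jog_arm(commands=[[0,0,0.4,-1.5,0],[0,0,0.2,-1.5,0],[0,0,0,-1,0],[0,0,0,-0.4,0],[0,0,0,-0.4,0],[0,0,0,-0.4,0],[0,0,0,0,0]])

```text
t: 19.48
tcp_pos: [0.5658, 0.1238, 0.3158]
tool_rot: [0.613, 0.789, -0.04, 0.002]
force: [-0.7, 0.0, -0.4]
finger_gap: 0.0
```

Request:
jog_arm(commands=[[0,0,0,-0.4,0],[0,0,0,-0.4,0],[0,0,0,-0.4,0],[0,0,0,-0.3,0],[0,0,0,0,0]])

```text
t: 19.9
tcp_pos: [0.5669, 0.1232, 0.3019]
tool_rot: [0.614, 0.788, -0.038, 0.003]
force: [0.4, 0.3, 0.6]
finger_gap: -0.001
```

Request:
jog_arm(commands=[[0,0,0,-0.3,0],[0,0,0,-0.3,0],[0,0,0,-0.3,0],[0,0,0,-0.3,0]])

```text
t: 20.23
tcp_pos: [0.5674, 0.1231, 0.2907]
tool_rot: [0.614, 0.788, -0.037, 0.004]
force: [-0.7, 0.7, 2.4]
finger_gap: -0.003
```

Request:
jog_arm(commands=[[0,0,0,-0.3,0],[0,0,0,-0.2,0],[0,0,0,-0.2,0],[0,0,0,-0.2,0]])

```text
t: 20.57
tcp_pos: [0.5676, 0.1232, 0.2871]
tool_rot: [0.614, 0.789, -0.037, 0.006]
force: [-4.4, 0.5, 11.3]
finger_gap: 0.002
```

Request:
jog_arm(commands=[[0,0,0,-0.3,0],[0,0,0,-0.3,0],[0,0,0,-0.3,0],[0,0,0,0,0]])

```text
t: 20.9
tcp_pos: [0.5677, 0.1232, 0.2881]
tool_rot: [0.614, 0.789, -0.035, 0.009]
force: [-0.3, 0.4, -0.4]
finger_gap: -0.0
```

Request:
jog_arm(commands=[[0,0,0,2,0],[0,0,0,3,0],[0,0,-2,3,0],[0,-1,-4,2,0],[0,-1,-4,0,0],[0,-1,-4,0,0],[0,-1,-4,0,0],[0,0,0,0,0]])

```text
t: 21.57
tcp_pos: [0.5272, -0.0603, 0.3866]
tool_rot: [0.61, 0.791, -0.037, 0.011]
force: [-0.8, 0.9, 0.2]
finger_gap: 0.001
```

Run:
```python
from h import *
st()
a=snapshot('scene'); b=snapshot('side')
for x in (a,b): pr(x,['saddle_knob','saddle_fork','parcel_face','parcel_near','parcel_back','spool','pen','shears'])
cv2.imwrite('pics/fin.png',np.hstack([cv2.resize(a['image'][150:270,250:370,::-1],(400,400),interpolation=2),cv2.resize(b['image'][130:280,260:410,::-1],(400,400),interpolation=2)]))
```

```text
t 21.57 tcp [ 0.5272 -0.0603  0.3866] yaw 1.828 q [-0.28  0.26  1.43 -0.08  1.46 -0.53] F [-0.8  0.9  0.2] gap 0.001
saddle_knob [0.5626 0.1237 0.2758] 0.6
saddle_fork [0.5684 0.1197 0.1749] 0.69
parcel_face [0.5811 0.0389 0.1216] 0.77
parcel_near [0.4175 0.2875 0.0025] 0.86
parcel_back [ 0.7938 -0.0838 -0.0017] 0.62
spool [ 0.5922 -0.2158  0.0009] 0.88
pen [ 0.4724 -0.173   0.0045] 0.43
shears [ 0.447  -0.0025  0.0022] 0.68
saddle_fork [0.5614 0.1188 0.1789] 0.68
parcel_face [0.5801 0.0385 0.1257] 0.56
parcel_near [0.4166 0.2895 0.0052] 0.8
parcel_back [ 0.7916 -0.0797 -0.001 ] 0.94
spool [ 0.5933 -0.2205 -0.0024] 0.68
pen [ 0.4707 -0.1685 -0.0008] 0.8
shears [ 0.4436 -0.0033 -0.0031] 0.89
```

View pics/fin.png

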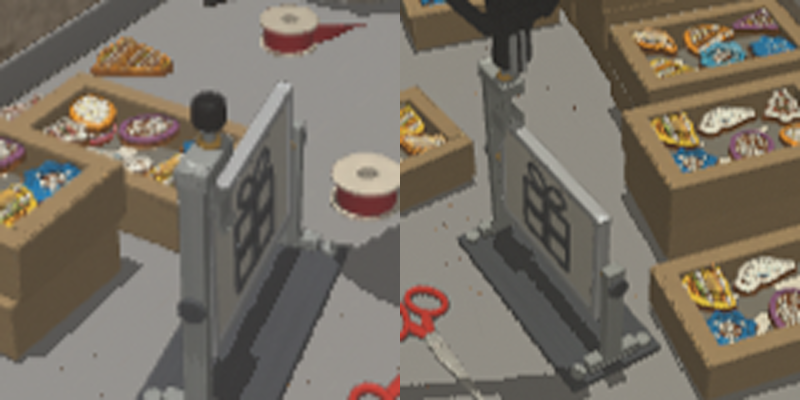

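The parcel face is at the front and upright, at (255,225) in the left half and (548,205) in the right. The knob is down on its bush at (208,110), and the fork is over the edge at its starting height. Everything else is where it was, so I'm handing in.

```bash
python3 -c "
from h import *
print(workorder.sign_off()); st()"
```

```text
the job is handed in; nothing more can be done
None
the job is handed in; nothing more can be done
```

The sign now shows the parcel face at the front, upright and locked, and the job is handed in at about 21.6 s; no verdict was reported.

**What I did:** I lifted the saddle about 26 mm by its knob and let go. Then I turned the panel by pushing its top edge back and down with shut fingers, and pushed the other edge up from the front. I closed the jaws on the top edge to square it up, then pressed the saddle down until it stopped hard at the knob's home height. At hand-in the arm was clear of everything.

**Last checks:**
- **Saddle:** the knob was found at z = 0.276 m (0.273 m at the start). The fork was at 0.175 to 0.179 m, against 0.176 to 0.180 m at the start.
- **Panel:** both fixed cameras showed the parcel face in front and the right way up.
- **Other things on the bench:** all five were found within about 7 mm of where they started, which is close to the detector's noise.

**What disagreed or was off:**
- The side camera did not find the knob in the last picture, because the gripper was in front of it.
- Before the saddle went down, the panel edge sat 3 to 5 mm off my estimated stand pose, though only about 2 mm off the foot in the same picture. The fork still went home over the edge.
- The tool tilted about 4 degrees during the pushes, with no visible effect on the result.

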